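Kit the balloon-line insulator stack into the sloping clamp cradle

ROBOT

A 7-joint arm with a two-finger parallel gripper is mounted at the origin on the work surface. World frame = base frame: x ahead of the robot, y to its left, z up, the work surface at z = 0. Lengths are in m, angles in rad, forces in N, time in s.
With the tool pointing down it reaches from about 0.4 to 0.925 m from the base axis. Payload 4.1 kg.
Tool frame: the origin (TCP) lies midway between the tips of the shut fingers; the grasp point (between the pads) lies 19 mm behind it; z points along the fingers, y is the line along which they close (so a half turn about z gives the same grasp; the last joint's range is limited). The gripper opens to 85 mm and grips with 20 to 120 N. Pads are 22 mm wide; open, the fingers measure 114 mm over their backs; the gripper's body (76 mm by 85 mm) begins 54 mm behind the grasp point. The pads swing forward as they close: fully open they stand 13 mm farther back than shut.
Start: joints at [1.12, 0.398, 0.045, 1.537, -0.019, 1.207, -0.051], TCP at [0.224, -0.61, 0.231] pointing down, gripper open.
Joint ranges: [-2.82, 2.82], [-0.49, 2.23], [-1.37, 1.46], [0, 2.46], [-1.36, 4.5], [0.23, 2], [-2.94, 2.94]. Speed limits (rad/s): [2.57, 2.57, 3.14, 3.14, 3.14, 3.14, 3.14].

INTERFACE

Orientations are given as a unit quaternion [w, x, y, z].
In Python, from station import robot, solver, telemetry, viewer, regions_of, pinpoint gives the robot as it stands. Calls block until the motion is done:
- robot.goto(position, orientation): joint-space move of the TCP to a pose.
- robot.line_to(position, speed=0.15, attitude=None, contact_N=None): straight line of the TCP; attitude=None keeps the orientation; speed is the mean speed in m/s. With contact_N (N) it stops when the force on the tool has changed by that much, and returns True; else False.
- robot.movej(angles): joint-space move.
- robot.gripper_to(opening, f_grip=None): finger opening in m; f_grip is the grip in N (None keeps the last); returns when the fingers have stopped.
- robot.dwell(seconds).
- solver.inverse_kinematics(position, orientation): joint angles nearest the present ones, or None.
- telemetry.read_state(): the state.
- viewer.get_image(name): name is "side" or "top"; returns the picture (384x512x3 uint8, blue, green, red); there is no depth.
- viewer.camera_model(name): a dict with "fov_y" (degrees; the focal length in pixels is half the picture's height over the tangent of half this angle, whatever the lens; pixels are square), "cx", "cy" (the principal point, pixels), "position" and "orientation" of the camera in the world. Camera axes: x right, y up, looking along -z (the intrinsics and any distortion apply to the point x, -y, -z); pixel columns grow to the right and rows downward; lengths in m; the calibration is good to about 2 mm. A picture is of the moment at which its call begins. camera_model takes no time and is no camera call.
A pose or a line that the arm cannot do raises robot.PlanningError and nothing moves.
- robot.finish_job(): hands the job in; it is judged then, once.
Trained networks look in the newest picture that a camera, given by its name, has taken for a name from the list of things; names that differ only in an ending like _2 or _b are one class to them, and where a whole thing is asked for, a point or a joint stands for the part that bears it (a point fixed in the world has none). Each returns a list of dicts, best first, with "p" (0 to 1); they miss things now and then, are a little off and sometimes report something else, mostly with a low value. They report only what shows in the picture. A call takes as long as a camera call.
- regions_of(camera, query): "pixels" (384x512 bool, what is visible of it) and "extent" ([left, top, right, bottom] in pixels, round what is visible of it).
- pinpoint(camera, query): "at" ([row, column] in pixels: a listed point, or the origin of a listed thing).
The state is a dict: "time": time; "qpos": joint angles; "dq": joint speeds; "joint_torque": joint torques, N m; "ee_pos": TCP position; "orientation": TCP orientation; "contact_force": force on the tool from outside, world axes, zero at the start; "moment": the same for the moment, N m; "grip_width": finger opening in m; "grip_force": force on a finger pad.
Only numpy, scipy, OpenCV 4.12 (cv2) and the standard library are available. Lean on these libraries where they do the work, as an engineer would, in place of code of your own. Each camera call takes 0.05 s, during which the arm holds its last target. There are 200 camera calls.

TASK

Swing the cradle's red-knobbed keeper lever fully open, then build the stack flat on the sloping plate, snug against the two brass pins: black rubber collar first, blue ceramic insulator on it, steel ring on top, each part let go before the next goes on. Set the ceramic down gently, never dropping it, and finish by swinging the keeper fully shut over the stack and letting go. Leave the yellow shells, the swivel and the tin bin where they are.

Things in the scene. Friction and masses are not known exactly. Their poses are not given: they have to be found in the camera images.
- nest: sloping aluminium plate, 120 x 120 x 8 mm, on the fixed green cradle. Origin: on its upper face, 86 mm above the worktop, where the stack's axis belongs. z: square out of the plate, 25 deg from vertical, leaning to the cradle's low front edge; x: straight up the slope; y: level, to the left looking up the slope. Plate spans x -45 to +75, y -60 to +60 mm
- pins (a point): midway between the tops of the two brass rest pins on the plate (axes as nest). Pins 8 mm thick, rise 35 mm along z, at nest x -23.8, y +/-16.6 mm: a 50 mm part touching both is centred on the nest's z axis
- pivot (a point): axis of the keeper lever, at nest x 54, y 0, 41 mm off the plate, on top of a fixed post 16 mm thick. A nut and 22 mm boss rise to 55 mm off the plate
- keeper (a joint): keeper lever angle, rad; turns parallel to the plate about pivot. 0 = shut against its stop, arm pointing down the slope over the stack's axis; grows to 1.8 (fully open) as the knob swings to nest -y. Starts 0 to 0.45. Stays where left; about 2 N at the knob moves it. Arm 16 mm wide, 41 to 49 mm off the plate: clears the 38 mm stack by 3 mm
- keeper_knob (a point): middle of the keeper's red upright round knob (18 mm thick, 30 mm tall along nest z, from 49 to 79 mm off the plate), 66 mm from the pivot axis; this point is 64 mm off the plate
- collar: black rubber launch collar, a flat ring: outside 50 mm, bore 28 mm, 12 mm thick. Origin at its middle (half thickness); z along its axis. Starts flat on the cork mat
- insulator: blue ceramic insulator, a solid disc 50 mm across, 16 mm thick, brass core flush, chipped rim (mark only). Origin at its middle; z along its axis. Starts flat on the mat
- ring: steel retaining ring, flat: outside 50 mm, bore 34 mm, 10 mm thick. Origin at its middle; z along its axis. Starts flat on the mat
- mat: fixed cork mat 280 x 300 x 3 mm on the worktop; origin under its centre. Its top is 3 mm above the worktop
- half_shell: bystander: yellow plastic half shell, round, 60 mm across, 50 mm tall, standing on the mat; origin under its centre. Leave alone
- tall_shell: bystander: upright yellow sonde shell, 62 x 62 mm, 142 mm tall with its cap, on the worktop between mat and cradle; origin under its centre. Leave alone
- swivel: bystander: steel parachute swivel lying on the mat, 74 mm long (along its x) x 24 x 12 mm; origin under its centre. Leave alone
- bin_rim (a point): middle of the near rim of the tilting tin bin (150 x 230 x 120 mm, tipped forward by 0 to 0.55 rad on side pivots 150 mm above the worktop and 75 mm behind this rim when level; frame 270 mm wide, 170 mm tall). Beyond the mat; leave alone

How it is judged:
By the outcome, as a careful person would: the job done as asked, in the order asked, and still so for the second after the job is handed in, with the robot touching nothing.
It also fails if it takes over 72 s, if anything falls off the work surface, if the arm or the gripper's body presses on something with over 40 N, if the wrist force passes 120 N, or if a joint passes its speed limit or range.

## Working session

There is one attempt and no reset: what is moved stays moved. The work goes in short steps, each a Python script; the robot and the scene stay as the last script left them, time stands still between calls to the robot, and variables do not carry over. Pictures are saved under pics/ and viewed, at most 10 in all, crops included, and the job is handed in when it is done.

```bash
ls; mkdir -p pics
python3 - <<'E'
from station import robot, solver, telemetry, viewer, regions_of, pinpoint
import cv2, numpy as np
for n in("side","top"):
    im=viewer.get_image(n); cv2.imwrite(f"pics/{n}0.png",im); print(n,viewer.camera_model(n))
    for q in ["nest","pins","pivot","keeper_knob","collar","insulator","ring","mat","half_shell","tall_shell","swivel","bin_rim"]:
        try:
            r=pinpoint(n,q); print(q,[(np.round(d["at"],1).tolist(),round(d["p"],2)) for d in r[:3]])
        except Exception as e: print(q,e)
print(telemetry.read_state())
E
```

```text
pics
station.py
side {'fov_y': 51.385819759358185, 'cx': 249.64197235434037, 'cy': 192.61648327337522, 'position': array([0.25917489, 0.69633316, 0.70988232]), 'orientation': array([-0.22389701, -0.09381912,  0.41769208,  0.87555778])}
nest []
pins [([141.1, 309.9], 0.72)]
pivot [([120.3, 292.7], 0.76)]
keeper_knob []
collar [([282.8, 286.1], 0.85), ([153.8, 203.2], 0.43)]
insulator [([285.5, 213.9], 0.76)]
ring [([340.1, 255.8], 0.81)]
mat [([303.8, 247.9], 0.58), ([330.7, 190.8], 0.4)]
half_shell [([301.1, 243.1], 0.84)]
tall_shell [([225.5, 290.9], 0.91)]
swivel [([329.9, 189.4], 0.76)]
bin_rim [([153.8, 205.4], 0.82)]
top {'fov_y': 55.81432824408454, 'cx': 260.30073515608365, 'cy': 190.03450639678957, 'position': array([0.41283552, 0.04538658, 0.993604  ]), 'orientation': array([ 0.74551062,  0.07558704, -0.06681282, -0.65881451])}
nest []
pins [([220.9, 385.8], 0.94)]
pivot [([195.8, 401.0], 0.67)]
keeper_knob [([226.8, 390.6], 0.57), ([232.4, 287.9], 0.53)]
collar [([225.4, 190.6], 0.69)]
insulator [([203.2, 193.9], 0.72), ([242.9, 161.7], 0.5)]
ring [([243.3, 161.1], 0.66), ([
[... 270 characters left out ...]
1992435,  0.39837983,  0.04508754,  1.53661772, -0.01870584,
        1.20689549, -0.05069083]), 'dq': array([6.34955641e-04, 2.86151090e-05, 3.05262005e-04, 7.28368770e-04,
       1.46496417e-03, 3.91917049e-04, 1.48217143e-04]), 'joint_torque': array([-4.37227163e-04, -4.75023437e+01,  1.36257827e+00, -2.54517442e+01,
        1.14233344e-02,  1.18980450e-03, -1.78536465e-05]), 'ee_pos': array([ 0.22407229, -0.61018509,  0.23135161]), 'orientation': array([5.95206803e-05, 9.84555109e-01, 1.75074936e-01, 1.16773708e-05]), 'contact_force': array([-1.01580754, -0.52999901,  0.43355518]), 'moment': array([0.02291548, 0.03990826, 0.00583917]), 'grip_force': 0.0, 'grip_width': 0.08505529867417155}
```

View pics/side0.png

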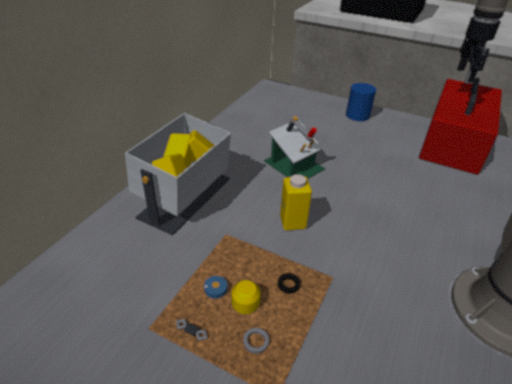

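View pics/top0.png

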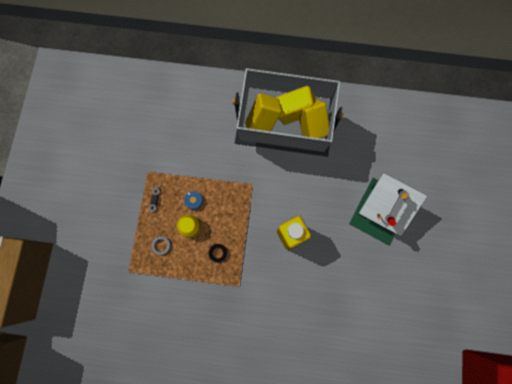

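The side view shows the mat with the collar at (289,283), insulator (216,287), ring (256,340) and half shell (245,296), and the cradle near (295,145) with the red knob at (312,132). In the top view the insulator is at (194,201), ring (161,246), collar (218,253), cradle (392,205) and knob (392,221). Next I'll take regions and zoomed crops.

```bash
cat > h.py <<'E'
from station import robot, solver, telemetry, viewer, regions_of, pinpoint
import cv2, numpy as np
from scipy.spatial.transform import Rotation as R
from scipy.optimize import least_squares
def rot(q): return R.from_quat(np.roll(q,-1))
def cam(n):
    c=viewer.camera_model(n); return 192/np.tan(np.radians(c["fov_y"]/2)),c["cx"],c["cy"],np.array(c["position"]),rot(c["orientation"]).as_matrix()
def proj(n,P):  # -> (col,row)
    f,cx,cy,p,M=cam(n); q=(np.atleast_2d(P)-p)@M; return np.c_[cx+f*q[:,0]/-q[:,2],cy-f*q[:,1]/-q[:,2]]
def onplane(n,uv,z):
    f,cx,cy,p,M=cam(n); d=M@np.array([(uv[0]-cx)/f,-(uv[1]-cy)/f,-1]); return p+d*(z-p[2])/d[2]
E
python3 - <<'E'
from h import *
crops=[]
for n,boxes in(("side",[(260,105,70),(155,235,180)]),("top",[(345,165,90),(125,165,135)])):
    im=viewer.get_image(n)
    for x,y,w in boxes: crops.append(cv2.resize(im[y:y+w*3//4,x:x+w],(400,300),interpolation=cv2.INTER_CUBIC))
    for q,z in [("collar",.009),("insulator",.011),("ring",.008),("half_shell",.02),("tall_shell",.07),("swivel",.009),("mat",.003),("keeper",.13),("nest",.086)]:
        for d in regions_of(n,q)[:2]:
            m=d["pixels"]; r,c=np.nonzero(m); e=np.array(d["extent"])
            print(n,q,round(d["p"],2),"ext",e.round(),"cen",c.mean().round(1),r.mean().round(1),m.sum(),"xyz cen",onplane(n,(c.mean(),r.mean()),z).round(4),"xyz ext",onplane(n,((e[0]+e[2])/2,(e[1]+e[3])/2),z).round(4))
cv2.imwrite("pics/crop1.png",np.vstack([np.hstack([crops[0],crops[2]]),np.hstack([crops[1],crops[3]])]))
E
```

```text
side collar 0.64 ext [277. 272. 297. 290.] cen 288.1 282.4 276 xyz cen [0.4296 0.1648 0.009 ] xyz ext [0.433  0.1618 0.009 ]
side insulator 0.58 ext [201. 278. 227. 299.] cen 215.2 286.6 437 xyz cen [0.5614 0.2525 0.011 ] xyz ext [0.5603 0.2588 0.011 ]
side ring 0.65 ext [242. 324. 267. 355.] cen 255.9 339.7 393 xyz cen [0.4288 0.3189 0.008 ] xyz ext [0.4311 0.3201 0.008 ]
side half_shell 0.83 ext [231. 276. 260. 313.] cen 245.1 296.7 815 xyz cen [0.4901 0.25   0.02  ] xyz ext [0.4914 0.2454 0.02  ]
side tall_shell 0.95 ext [279. 179. 313. 232.] cen 294.9 202.3 1533 xyz cen [ 0.4991 -0.0222  0.07  ] xyz ext [ 0.4929 -0.0117  0.07  ]
side swivel 0.78 ext [176. 320. 207. 339.] cen 190.0 328.5 260 xyz cen [0.5522 0.3604 0.009 ] xyz ext [0.5483 0.3605 0.009 ]
side swivel 0.54 ext [291. 116. 318. 141.] cen 303.7 129.0 222 xyz cen [ 0.6488 -0.4662  0.009 ] xyz ext [ 0.6475 -0.4691  0.009 ]
side mat 0.83 ext [151. 233. 335. 384.] cen 245.6 311.8 14118 xyz cen [0.477  0.2711 0.003 ] xyz ext [0.4853 0.2669 0.003 ]
side keeper 0.55 ext [291. 116. 318. 144.] cen 303.8 128.5 221 xyz cen [ 0.5821
[... 501 characters left out ...]
0.4304 0.319  0.008 ] xyz ext [0.4321 0.3173 0.008 ]
top half_shell 0.98 ext [178. 217. 201. 239.] cen 188.7 226.1 456 xyz cen [0.4891 0.2487 0.02  ] xyz ext [0.4841 0.2459 0.02  ]
top half_shell 0.68 ext [361. 175. 423. 235.] cen 392.3 204.4 2308 xyz cen [ 0.6154 -0.2912  0.02  ] xyz ext [ 0.6135 -0.2915  0.02  ]
top tall_shell 0.88 ext [277. 214. 310. 250.] cen 293.4 233.2 716 xyz cen [ 0.5001 -0.0284  0.07  ] xyz ext [ 0.5036 -0.0293  0.07  ]
top mat 0.75 ext [130. 172. 249. 287.] cen 192.5 230.0 9950 xyz cen [0.4812 0.2402 0.003 ] xyz ext [0.4818 0.2478 0.003 ]
top keeper 0.6 ext [385. 194. 406. 229.] cen 396.4 208.4 356 xyz cen [ 0.584  -0.2635  0.13  ] xyz ext [ 0.5763 -0.2625  0.13  ]
```

View pics/crop1.png

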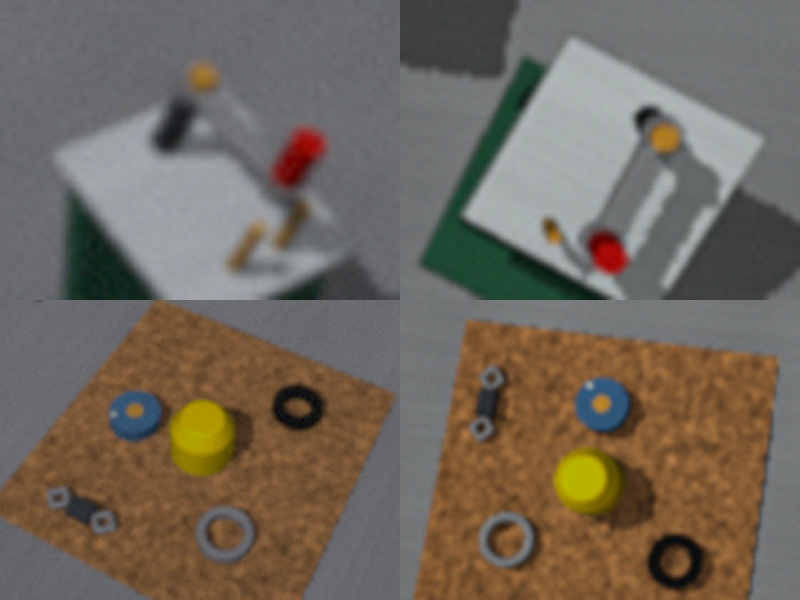

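The crops show the keeper nearly shut, its knob at about (392,222) in the top image, with the pins and post clear. The mat parts agree between cameras to within 2 mm. Now I'll fit the nest pose to the points picked from the crops.

```bash
cat >> h.py <<'E'
def nestpose(x,y,yaw):
    ux=np.array([np.cos(yaw),np.sin(yaw),0]); s,c=np.sin(np.radians(25)),np.cos(np.radians(25))
    X=ux*c+np.array([0,0,s]); Z=-ux*s+np.array([0,0,c]); Y=np.cross(Z,X)
    return np.array([x,y,.086]),np.c_[X,Y,Z]
def W(o,M,p): return o+M@(np.array(p)/1000)
def knob(th,h=64): return np.array([54-66*np.cos(th),-66*np.sin(th),h])
E
python3 - <<'E'
from h import *
T=lambda u,v:((u+.5)/(400/90)-.5+345,(v+.5)/(400/90)-.5+165)
S=lambda u,v:((u+.5)/(400/70)-.5+260,(v+.5)/(300/52)-.5+105)
obs=[("top",T(173,38),(75,60,0)),("top",T(365,139),(75,-60,0)),("top",T(62,216),(-45,60,0)),("top",T(265,138),(54,0,55)),
("side",S(55,153),(75,60,0)),("side",S(355,245),(-45,-60,0)),("side",S(204,76),(54,0,53)),("side",S(262,230),(-23.8,16.6,33)),("side",S(300,207),(-23.8,-16.6,33)),
("side",S(237,265),(-23.8,16.6,0)),("side",S(280,243),(-23.8,-16.6,0)),
("side",(309.9,141.1),(-23.8,0,35)),("top",(385.8,220.9),(-23.8,0,35)),("top",T(209,258),"k79"),("side",S(307,145),"k76"),("side",S(287,180),"k52")]
def f(p,full=False):
    o,M=nestpose(*p[:3]); r=[]
    for n,uv,q in obs:
        if isinstance(q,str): q=knob(p[3],float(q[1:]))
        r.append(proj(n,W(o,M,q))[0]-uv)
    return np.ravel(r)
best=min((least_squares(f,[.6,-.27,a,.2],loss="soft_l1") for a in np.arange(-3,3.1,1)),key=lambda s:s.cost)
print(best.x.round(4),best.cost); print(f(best.x).reshape(-1,2).round(1))
E
```

```text
Traceback (most recent call last):
  File "h.py", line 9, in proj
    f,cx,cy,p,M=cam(n); q=(np.atleast_2d(P)-p)@M; return np.c_[cx+f*q[:,0]/-q[:,2],cy-f*q[:,1]/-q[:,2]]
                ~~~^^^
  File "h.py", line 7, in cam
    c=viewer.camera_model(n); return 192/np.tan(np.radians(c["fov_y"]/2)),c["cx"],c["cy"],np.array(c["position"]),rot(c["orientation"]).as_matrix()
ValueError: time passes only in moves, steps and waits
```

```bash
sed -i 's/^def cam(n)/import functools\n@functools.lru_cache(None)\ndef cam(n)/' h.py
cat > fit.py <<'E'
from h import *
T=lambda u,v:((u+.5)/(400/90)-.5+345,(v+.5)/(400/90)-.5+165)
S=lambda u,v:((u+.5)/(400/70)-.5+260,(v+.5)/(300/52)-.5+105)
obs=[("top",T(173,38),(75,60,0)),("top",T(365,139),(75,-60,0)),("top",T(62,216),(-45,60,0)),("top",T(265,138),(54,0,55)),
("side",S(55,153),(75,60,0)),("side",S(355,245),(-45,-60,0)),("side",S(204,76),(54,0,53)),("side",S(262,230),(-23.8,16.6,33)),("side",S(300,207),(-23.8,-16.6,33)),
("side",S(237,265),(-23.8,16.6,0)),("side",S(280,243),(-23.8,-16.6,0)),
("side",(309.9,141.1),(-23.8,0,35)),("top",(385.8,220.9),(-23.8,0,35)),("top",T(209,258),"k79"),("side",S(307,145),"k76"),("side",S(287,180),"k52")]
def f(p,full=False):
    o,M=nestpose(*p[:3]); r=[]
    for n,uv,q in obs:
        if isinstance(q,str): q=knob(p[3],float(q[1:]))
        r.append(proj(n,W(o,M,q))[0]-uv)
    return np.ravel(r)
best=min((least_squares(f,[.6,-.27,a,.2],loss="soft_l1") for a in np.arange(-3,3.1,1)),key=lambda s:s.cost)
print(best.x.round(4),best.cost); print(f(best.x).reshape(-1,2).round(1))
E
python3 fit.py
```

```text
[ 0.5869 -0.26   -0.3839  0.025 ] 4.05959064530401
[[-0.8 -0.5]
 [ 0.3 -0.3]
 [-0.3  0.1]
 [-0.2  0. ]
 [ 0.3 -1.1]
 [ 1.3  0. ]
 [ 0.3 -0.4]
 [-0.2 -0.7]
 [ 1.2 -0.6]
 [-0.5 -0. ]
 [-0.  -0.1]
 [-0.3  0.3]
 [-0.4  0.4]
 [-0.5 -0.3]
 [ 0.2 -0.5]
 [ 0.1 -1.3]]
```

The fit is good (residuals around 1 px). I'll check the reach and last-joint choice before moving.

```bash
cat >> h.py <<'E'
import json
try: NP=json.load(open("nest.json"))
except Exception: NP=[.5869,-.26,-.3839]
O,M=nestpose(*NP)
def att(y,z):
    y=np.array(y,float); z=np.array(z,float); q=R.from_matrix(np.c_[np.cross(y,z),y,z]).as_quat(); return np.roll(q,1)
def katt(th,s): return att(s*(M@[np.sin(th),-np.cos(th),0]),-M[:,2])
def natt(s): return att(s*M[:,1],-M[:,2])
def datt(a,s=1): return att([-s*np.sin(a),s*np.cos(a),0],[0,0,-1])   # a: turn of closing axis from world y
def N(*p): return W(O,M,p)
def F(): return M.T@telemetry.read_state()["contact_force"]
def nest_ee(): return M.T@(telemetry.read_state()["ee_pos"]-O)*1000
E
python3 - <<'E'
from h import *
ik=solver.inverse_kinematics
def p(l,a,b):
    q=ik(a,b); print(l,None if q is None else np.round(q,2))
for s in(1,-1):
    for th in(0,.9,1.8): p(f"k{s} {th}",N(*knob(th,54)),katt(th,s))
    p(f"n{s}",N(0,0,20),natt(s)); p(f"nhi{s}",N(0,0,110),natt(s))
    for nm,x,y in(("col",.429,.164),("ins",.561,.252),("ring",.430,.319)): p(nm+str(s),[x,y,.01],datt(0,s)); p(nm+"hi"+str(s),[x,y,.2],datt(0,s))
print(telemetry.read_state()["time"])
E
```

```text
k1 0 [ 0.4   0.23 -0.07  2.1   0.1   0.38 -1.71]
k1 0.9 [ 0.67  0.27 -0.25  2.03  0.11  0.42 -0.71]
k1 1.8 [ 0.79  0.33 -0.39  1.89  0.21  0.52  0.13]
n1 [ 0.75  0.34 -0.48  2.06  0.5   0.38  1.09]
nhi1 [ 0.72  0.14 -0.42  2.07  0.17  0.51  1.37]
col1 [ 0.47  0.66 -1.16  2.15  0.82  0.88  0.37]
colhi1 [ 0.51  0.18 -1.06  1.99  0.18  1.07  0.94]
ins1 [ 0.23  0.83 -1.04  1.79  0.83  1.04  0.44]
inshi1 [ 0.26  0.55 -1.06  1.64  0.5   1.25  0.67]
ring1 [-0.04  0.62 -0.86  1.98  0.64  0.83  0.3 ]
ringhi1 [ 0.29  0.51 -1.33  1.83  0.53  1.23  0.37]
k-1 0 [ 0.75  0.25 -0.47  2.09  0.36  0.4   1.21]
k-1 0.9 [ 1.38  0.48 -1.15  2.01  0.83  0.61  1.83]
k-1 1.8 [ 0.27  0.32  0.23  1.9  -0.23  0.5  -2.64]
n-1 [ 0.31  0.31  0.03  2.07  0.03  0.33 -1.64]
nhi-1 [ 0.54  0.13 -0.22  2.07  0.11  0.5  -1.71]
col-1 [ 0.12  0.45 -0.68  2.16  0.45  0.68 -2.44]
colhi-1 [ 0.45  0.16 -0.98  1.99  0.15  1.07 -2.17]
ins-1 [-0.06  0.64 -0.58  1.79  0.46  0.84 -2.43]
inshi-1 [ 0.15  0.48 -0.87  1.64  0.39  1.2  -2.38]
ring-1 [-0.04  0.62 -0.86  1.98  0.64  0.83 -2.84]
ringhi-1 [ 0.21  0.43 -1.18  1.83  0.43  1.18 -2.67]
2.3
```

```bash
cat > k.py <<'E'
from h import *
robot.gripper_to(.045,f_grip=20)
robot.goto(N(*knob(.03,110)),katt(0,1))
robot.line_to(N(*knob(.03,54)),speed=.1,contact_N=10)
print("down",nest_ee().round(1))
robot.gripper_to(0.0,f_grip=20)
st=telemetry.read_state(); print("w",st["grip_width"],st["grip_force"],st["time"],F().round(1))
hit=robot.line_to(N(*(knob(0,54)+[0,8,0])),speed=.03,contact_N=9)
print("shut hit",hit,nest_ee().round(2),F().round(1),telemetry.read_state()["time"])
E
python3 k.py
```

```text
down [-11.8  -2.   54. ]
w 0.01705671268920783 21.345116794109344 5.5917 [ 0.1 -0.8  3.7]
shut hit True [-11.86   1.39  54.59] [ 1.  -0.4  3.1] 5.9
```

```bash
cat > k2.py <<'E'
from h import *
o=O+M[:,1]*.0012; json.dump([o[0],o[1],NP[2]],open("nest.json","w"))
import h; h.O=o
for th in [.3,.6,.9,1.2,1.5,1.74]: robot.line_to(N(*knob(th,54.5)),speed=.12,attitude=katt(th,1)); 
print(F().round(1),telemetry.read_state()["time"],nest_ee().round(1),knob(1.74,54))
hit=robot.line_to(N(*knob(1.9,54.5)),speed=.03,attitude=katt(1.84,1),contact_N=9)
p=nest_ee(); print(hit,p.round(1),"th",np.arctan2(-p[1],54-p[0]),F().round(1))
robot.gripper_to(.04)
p=nest_ee(); robot.line_to(N(p[0],p[1],120),speed=.2)
cv2.imwrite("pics/open_t.png",viewer.get_image("top")[150:252,330:466].repeat(5,0).repeat(5,1)); print(telemetry.read_state()["time"])
E
python3 k2.py
```

```text
[ 0.7 -1.5  4.6] 8.5417 [ 65.2 -65.8  54.6] [ 65.11423156 -65.0574658   54.        ]
True [ 70.3 -64.9  54.5] th 1.8166834751718672 [-1.3 -0.4  5.5]
9.75
```

View pics/open_t.png

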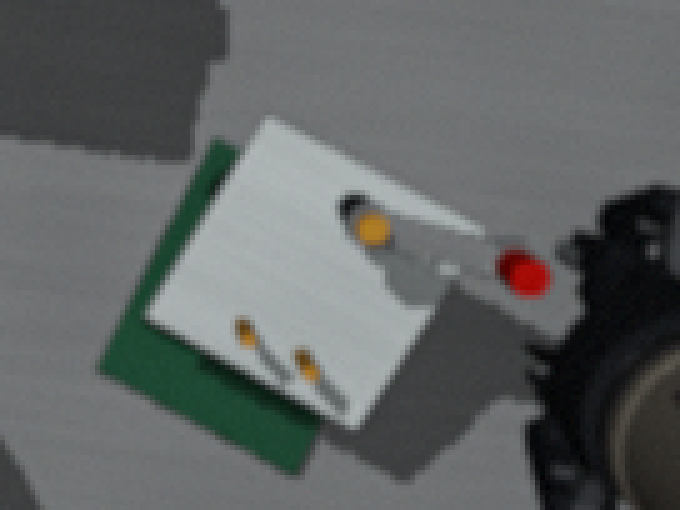

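The keeper is fully open: the knob at crop (525,272) is beside the plate and the pins are clear. Next is the collar.

```bash
cat >> h.py <<'E'
def T(): return round(telemetry.read_state()["time"],2)
def pick(x,y,a=0,f=30,w=.062,first=False,raise_=.003,touch=None):
    robot.gripper_to(w,f_grip=f)
    robot.goto([x,y,.19],datt(a))
    if touch is None:
        robot.line_to([x,y,.022],speed=.25)
        hit=robot.line_to([x,y,-.013],speed=.03,contact_N=6); touch=telemetry.read_state()["ee_pos"][2]; print("touch",hit,round(touch,4))
        robot.line_to([x,y,touch+raise_],speed=.05)
    else: robot.line_to([x,y,touch+raise_],speed=.2)
    robot.gripper_to(0.03,f_grip=f); st=telemetry.read_state()
    b=(st["ee_pos"][2]-.003)*1000; print("w",round(st["grip_width"],4),"gf",round(st["grip_force"],1),"b",round(b,2),T())
    robot.line_to([x,y,.23],speed=.3); print("held",round(telemetry.read_state()["grip_width"],4)); return b
E
python3 - <<'E'
from h import *
robot.line_to(N(50,-50,150),speed=.3)
b=pick(.429,.164); print(b)
robot.goto(N(6,0,125),natt(1)); print(T(),F().round(1),telemetry.read_state()["grip_width"])
E
```

```text
touch True -0.0025
w 0.0492 gf 30.2 b -2.36 14.28
held 0.0489
-2.358544043677615
16.73 [0.1 0.4 0.9] 0.049096103818741
```

```bash
cat >> h.py <<'E'
def approach(h,b,y=0,x=6):
    robot.line_to(N(x,y,h+b+12),speed=.25)
    robot.line_to(N(x,y,h+b+1.5),speed=.05,contact_N=8)
    print("low",nest_ee().round(2),F().round(1))
def nudge(dx,dy=0,dz=0,c=6,speed=.02):
    p=nest_ee(); hit=robot.line_to(N(*(p+[dx,dy,dz])),speed=speed,contact_N=c); robot.dwell(.05)
    print("nudge",hit,nest_ee().round(2),F().round(1),T()); return hit
E
python3 - <<'E'
from h import *
approach(0,-2.36)
nudge(-12)
E
```

```text
low [ 6.21 -0.4  -0.52] [-0.   0.2  0.4]
nudge True [-0.73  0.35 -0.19] [1.2 0.7 0.2] 18.24
```

Run:
```python
from h import *
nudge(-1.0,c=25); nudge(-.7,c=25)
```

```text
nudge False [-0.79  0.33 -0.04] [ 3.9  0.5 -0.3] 18.54
nudge False [-0.8   0.37  0.07] [ 5.2  0.2 -1.6] 18.84
```

```bash
cat >> h.py <<'E'
def release(c=4):
    nudge(0,0,-5,c=c)
    robot.gripper_to(.064); p=nest_ee(); robot.line_to(N(p[0],p[1],p[2]+60),speed=.2); print("released",T())
E
python3 - <<'E'
from h import *
release()
im=viewer.get_image("top"); print([(np.round(d["at"],1),round(d["p"],2)) for d in pinpoint("top","collar")[:2]], proj("top",N(0,0,6)))
cv2.imwrite("pics/col.png",np.hstack([im[150:252,330:466].repeat(3,0).repeat(3,1),viewer.get_image("side")[95:197,230:360].repeat(3,0).repeat(3,1)]))
E
```

```text
nudge True [-0.61  0.34 -2.63] [ 0.2  0.2 -0.7] 19.12
released 19.88
[(array([205.6, 390.1]), 0.6), (array([131.4, 283.8]), 0.21)] [[388.55818566 210.04707994]]
```

View pics/col.png

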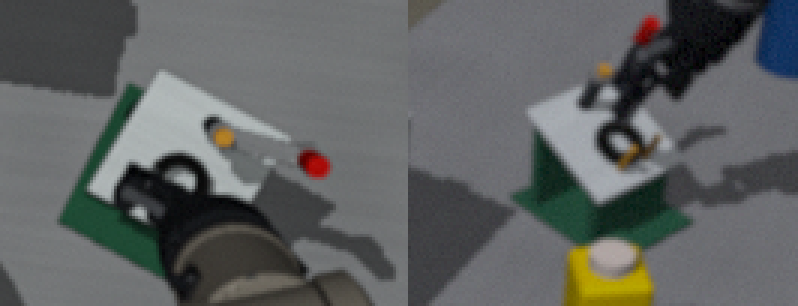

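The collar lies flat against both pins (side crop at about (620,140)). Next is the insulator.

Run:
```python
from h import *
robot.line_to(N(0,0,110),speed=.3)
b=pick(.561,.2517,touch=-.0025,raise_=.004)
robot.goto(N(6,.35,135),natt(1)); print(T(),F().round(1),telemetry.read_state()["grip_width"])
approach(12,b,y=.35,x=5)
nudge(-12); nudge(-1.0,c=25); print(b)
```

```text
w 0.0492 gf 31.3 b 0.33 23.71
held 0.0487
26.4 [-0.6 -0.2  0. ] 0.048543900699793176
low [ 5.25  0.02 14.15] [-0.4 -0.2 -1.1]
nudge True [ 0.37  0.39 14.35] [ 1.9  0.2 -0.5] 27.83
nudge False [ 0.31  0.38 14.51] [ 4.3 -0.3 -2.3] 28.13
0.3335531423035885
```

Run:
```python
from h import *
nudge(0,0,-5,c=3,speed=.01)
nudge(0,0,-1,c=3,speed=.01)
```

```text
nudge True [ 0.33  0.42 11.83] [ 0.6 -0.9  3. ] 28.54
nudge True [ 0.32  0.34 11.8 ] [ 0.5 -0.3  5.6] 28.8
```

Run:
```python
from h import *
robot.gripper_to(.064); p=nest_ee(); robot.line_to(N(p[0],p[1],p[2]+110),speed=.25); print(T())
b=pick(.430,.319,touch=-.0025,raise_=.003)
im=viewer.get_image("top");cv2.imwrite("pics/ins.png",np.hstack([im[150:252,330:466].repeat(3,0).repeat(3,1),viewer.get_image("side")[95:197,230:360].repeat(3,0).repeat(3,1)]))
print(b,T())
```

```text
29.69
w 0.0486 gf 30.2 b -0.8 33.33
held 0.049
-0.7970451946316933 34.34
```

View pics/ins.png

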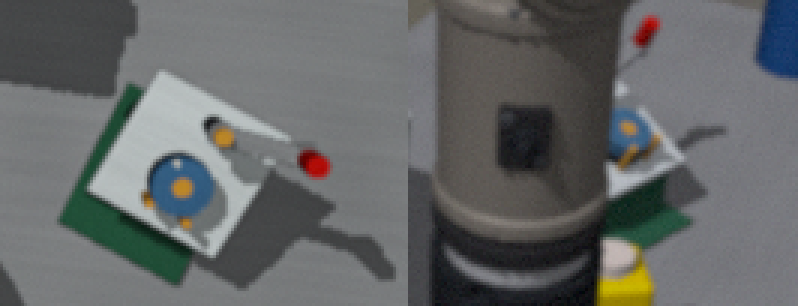

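The insulator sits squared on the collar against both pins (top crop at (180,188)). The ring goes on next.

Run:
```python
from h import *
b=-.8
robot.goto(N(6,.35,150),natt(1)); print(T(),telemetry.read_state()["grip_width"])
approach(28,b,y=.35,x=5)
nudge(-12); nudge(-1.0,c=25)
nudge(0,0,-5,c=3,speed=.015); nudge(0,0,-1,c=3,speed=.01)
```

```text
36.37 0.04870537527476714
low [ 5.25  0.05 29.07] [-1.3 -0.1  0.1]
nudge True [ 1.03  0.39 29.45] [ 1.8 -0.4  0. ] 37.79
nudge False [ 0.89  0.42 29.58] [ 3.2 -0.5 -1.3] 38.09
nudge True [ 1.12  0.39 26.74] [0.6 0.1 2. ] 38.42
nudge True [ 1.14  0.4  26.72] [-0.  -0.6  6.5] 38.68
```

Run:
```python
from h import *
robot.gripper_to(.064); p=nest_ee(); robot.line_to(N(p[0],p[1],p[2]+90),speed=.25)
robot.gripper_to(.045,f_grip=20)
robot.goto(N(*knob(1.8,150)),katt(1.8,1))
a,c=viewer.get_image("top"),viewer.get_image("side"); z=lambda i:cv2.resize(i,(400,300),interpolation=cv2.INTER_CUBIC)
cv2.imwrite("pics/ring.png",np.hstack([z(a[175:235,355:435]),z(c[112:166,266:338])]));print(T())
```

```text
40.89
```

View pics/ring.png

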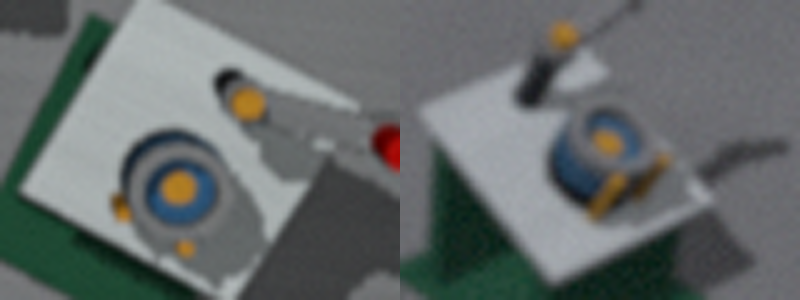

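Stack looks complete and against both pins. Now I'll swing the keeper shut.

Run:
```python
from h import *
robot.line_to(N(*(knob(1.8,55)+[.8,0,0])),speed=.15,contact_N=10); print(nest_ee().round(1))
robot.gripper_to(0,f_grip=20); print(telemetry.read_state()["grip_width"],F().round(1))
for th in [1.5,1.2,.9,.6,.3,.05]: robot.line_to(N(*knob(th,55)),speed=.1,attitude=katt(th,1))
print(F().round(1),nest_ee().round(1))
hit=robot.line_to(N(*(knob(0,55)+[0,7,0])),speed=.03,attitude=katt(0,1),contact_N=9); robot.dwell(.1)
print(hit,nest_ee().round(2),F().round(1),T())
robot.gripper_to(.04); p=nest_ee(); robot.line_to(N(p[0],p[1],150),speed=.2)
robot.goto(N(20,-150,180),katt(0,1))
a,c=viewer.get_image("top"),viewer.get_image("side"); z=lambda i:cv2.resize(i,(400,300),interpolation=cv2.INTER_CUBIC)
cv2.imwrite("pics/shut.png",np.vstack([np.hstack([z(a[175:235,355:435]),z(c[112:166,266:338])]),np.hstack([z(a),z(c)])]));print(T())
```

```text
[ 70.4 -64.1  55.5]
0.016815660935000074 [-2.2  0.5  7.8]
[-1.6 -0.1  8.7] [-11.2  -3.4  56. ]
True [-11.65   0.26  56.  ] [ 1.1 -1.3  5.8] 45.09
46.84
```

View pics/shut.png

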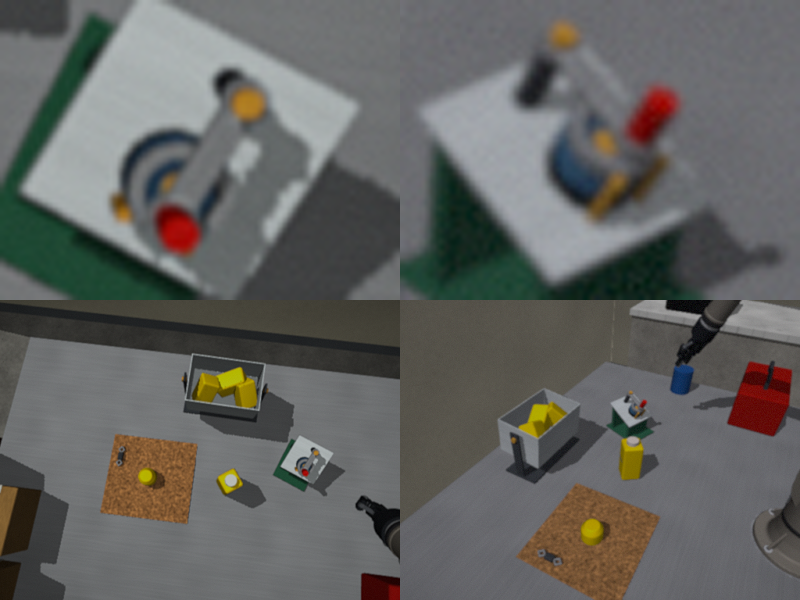

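The keeper is shut over the intact stack, stopping at the same place as the first shut-stop measurement. The bystanders are in place and the arm is clear, so I'm handing in.

```bash
python3 -c "
from h import *
print(robot.finish_job())"
```

```text
the job is handed in; nothing more can be done
None
```

The job is handed in at about 47 s: collar, insulator and ring are stacked against both pins, and the keeper is shut against its stop and let go. The final pictures show the shells, swivel and bin where they were.

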